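Snap the food box lid shut all round

ROBOT

A 6-joint arm with a two-finger parallel gripper is mounted at the origin on a cart in front of the work surface, level with it; the furniture and walls round the work are solid. World frame = base frame: x ahead of the robot, y to its left, z up, the work surface at z = 0. Lengths are in m, angles in rad, forces in N, time in s.
With the tool pointing down it reaches from about 0.35 to 0.85 m from the base axis. Payload 8.1 kg.
Tool frame: the origin (TCP) lies on the centre line of the jaws, within the pads' length; the fingertips stand robot.tips_ahead ahead of it and the grasp point (between the pads) lies 8 mm behind it (robot.tips_ahead is the distance from the TCP to the fingertips, in m); z points along the fingers, y is the direction in which the jaws open and shut (so a half turn about z gives the same grasp; the last joint's range is limited). The gripper opens to 93 mm and grips with 3 to 60 N. Pads are 15 mm wide; open, the fingers measure 128 mm over their backs; the gripper's body (75 mm by 188 mm) begins 65 mm behind the grasp point.
Start: joints at [1.203, 0.13, 1.488, -0, 1.523, -0.085], TCP at [0.167, 0.576, 0.23] pointing down, gripper open.
Joint ranges: [-2.96, 2.96], [-0.89, 2.26], [0.02, 2.5], [-1.34, 4.48], [0, 2.73], [-2.66, 2.66]. Speed limits (rad/s): [2.39, 2.39, 2.79, 3.14, 3.14, 3.14].

INTERFACE

Orientations are given as a rotation vector (axis times angle).
In Python, from plant import monitor, eyes, job, robot gives the robot as it stands.
- The arm moves only by the tool servo_tool, never from a script. Its argument "plan" is a list that holds one entry, the list of rows, each a list of 7 numbers: the closure, from -1 (fully open) to 1 (shut), so that 0 is half open, then the shift along the world's x, y, z in mm, then the turn, a rotation vector about the world's x, y, z in rad. In form: [[[hand, dx, dy, dz, ax, ay, az], ...]]. A call has 1 to 12 rows; each row shifts and turns the commanded pose from where the row before left it; what a row does not reach is not made up. A row lasts 1/10 s, in which the tool goes at most 50 mm and 8.59 degrees, less where a joint would pass 70% of its speed; a pose out of reach is approached as far as the arm can. A call with a gripper value outside its range is refused whole. The fingers move at their own pace and stop on an object; "force" is the grip in N (left out, the last holds). Time passes only in rows, so rows that do not move let the fingers close. It gives the time, the measured TCP pose, the force and the opening at its end, in the units of the state.
- monitor.read_state(): the state, without advancing time (a new reading comes with each control period).
- eyes.read_camera(name): name is "scene" or "top" or "wrist"; returns the picture (480x640x3 uint8, red, green, blue); there is no depth.
- eyes.camera_info(name): a dict with "mtx" (3x3 intrinsics, pixels), "D" ([k1, k2, p1, p2, k3] as OpenCV has them; the pictures are not rectified), "R" (3x3) and "t" (3): a world point X has camera coordinates R X + t. Camera axes: x right, y down, z forward; pixel columns grow to the right and rows downward; lengths in m; the calibration is good to about 2 mm. A picture is of the moment at which its call begins: read the wrist's pose just before it. camera_info takes no time and is no camera call; for the wrist camera it gives the pose at the moment of the call.
- job.close_job(): hands the job in, once; it reports no verdict.
The state is a dict: "t": time; "q": joint angles; "dq": joint speeds; "joint_torque": joint torques, N m; "tool_pos": TCP position; "orientation": TCP orientation; "force": force on the tool from outside, world axes, zero at the start; "wrist_torque": the same for the moment, N m; "opening": finger opening in m.
Only numpy, scipy, OpenCV 4.12 (cv2) and the standard library are available. Lean on these libraries where they do the work, as an engineer would, in place of code of your own. Each camera call takes 0.05 s, during which the arm holds its last target. There are 200 camera calls.

TASK

Two food boxes stand on the worktop: one is already sealed, and on the other the four orange sections of the lid's rim still stand up. With the fingertips, press these four sections down, all the way round, until each one snaps shut and stays flush. Only press: do not lift, tip or shove the box away from where it stands, leave the sealed box and everything else alone, and back off clear when the lid is shut.

Things in the scene. Friction and masses are not known exactly. Their poses are not given: they have to be found in the camera images.
- open_box: the food box to be closed, loose: dark teal tub, cream lid panel and four orange rim sections that stand up, 150 x 120 x 74 mm when shut (84 mm with sections up), 0.8 kg. Origin: centre of its underside; z up, x along the 150 mm side, y along the 120 mm side. Lid panel and corners are fixed to the tub, their top 72 to 74 mm up
- sealed_box: an identical food box whose four orange rim sections are already shut flat all round (nothing on it moves), loose, 150 x 120 x 74 mm, 0.8 kg. Origin: centre of its underside; axes as on the open box. Bystander
- press_far (a point): a point on top of the far (box's +x side) orange rim section of the open lid, midway along it, 22 mm outward from its hinge line (8 mm in from its free outer edge); it moves with the section. The section is 57 mm long along the edge and 30 mm wide; this point lies at (67, 0, 74) mm in the box's frame when shut (about 7.5 mm higher and 1.3 mm further in when up). Pressing straight down here takes about 7 N at first, less as it goes down.
- rim_far (a joint): how far the far (box's +x side) rim section of the open lid is pressed down, rad: about 0 = sprung up (its free outer edge about 10 mm high), 0.35 = snapped shut, level with the other sections. It turns about its inner edge; below 0.22 it springs back up, past 0.22 it snaps down by itself and stays shut.
- press_near (a point): a point on top of the near (box's -x side) orange rim section of the open lid, midway along it, 22 mm outward from its hinge line (8 mm in from its free outer edge); it moves with the section. The section is 57 mm long along the edge and 30 mm wide; this point lies at (-67, 0, 74) mm in the box's frame when shut (about 7.5 mm higher and 1.3 mm further in when up). Pressing straight down here takes about 7 N at first, less as it goes down.
- rim_near (a joint): how far the near (box's -x side) rim section of the open lid is pressed down, rad: about 0 = sprung up (its free outer edge about 10 mm high), 0.35 = snapped shut, level with the other sections. It turns about its inner edge; below 0.22 it springs back up, past 0.22 it snaps down by itself and stays shut.
- press_left (a point): a point on top of the left (box's +y side) orange rim section of the open lid, midway along it, 22 mm outward from its hinge line (8 mm in from its free outer edge); it moves with the section. The section is 87 mm long along the edge and 30 mm wide; this point lies at (0, 52, 74) mm in the box's frame when shut (about 7.5 mm higher and 1.3 mm further in when up). Pressing straight down here takes about 7 N at first, less as it goes down.
- rim_left (a joint): how far the left (box's +y side) rim section of the open lid is pressed down, rad: about 0 = sprung up (its free outer edge about 10 mm high), 0.35 = snapped shut, level with the other sections. It turns about its inner edge; below 0.22 it springs back up, past 0.22 it snaps down by itself and stays shut.
- press_right (a point): a point on top of the right (box's -y side) orange rim section of the open lid, midway along it, 22 mm outward from its hinge line (8 mm in from its free outer edge); it moves with the section. The section is 87 mm long along the edge and 30 mm wide; this point lies at (0, -52, 74) mm in the box's frame when shut (about 7.5 mm higher and 1.3 mm further in when up). Pressing straight down here takes about 7 N at first, less as it goes down.
- rim_right (a joint): how far the right (box's -y side) rim section of the open lid is pressed down, rad: about 0 = sprung up (its free outer edge about 10 mm high), 0.35 = snapped shut, level with the other sections. It turns about its inner edge; below 0.22 it springs back up, past 0.22 it snaps down by itself and stays shut.
- steel_pot: deep stainless pot, 143 mm wide, 150 mm tall; loose bystander. Origin: centre of its underside
- white_squeeze: white squeeze bottle with a pointed nozzle, 64 mm wide, 234 mm tall; loose bystander. Origin: centre of its underside
- jigger: small steel hourglass measuring cup, 46 mm wide, 78 mm tall; loose bystander. Origin: centre of its underside
- tub_berries: clear square tub with berry-coloured contents, 69 mm wide, 75 mm tall; loose bystander. Origin: centre of its underside
- clear_cup_stack_2: stack of clear plastic cups, 94 mm wide, 220 mm tall; loose bystander. Origin: centre of its underside
- order_pad: dark blue pad lying flat, 150 x 104 x 14 mm; loose bystander. Origin: centre of its underside
- bar_spoon: long thin steel spoon lying flat, 276 mm long; loose bystander. Origin: centre of its underside
- layered_drink: clear cup with a two-layer green drink, 100 mm wide, 165 mm tall; loose bystander. Origin: centre of its underside

How it is judged:
By the outcome, as a careful person would: the job done as asked, in the order asked, and still so for the second after the job is handed in, with the robot touching nothing.
It also fails if it takes over 42 s, if anything falls off the work surface, if the arm or the gripper's body presses on something with over 40 N, if the wrist force passes 120 N, or if a joint passes its speed limit or range.

## Working session

There is one attempt and no reset: what is moved stays moved. The work goes in short steps, Python scripts to look and compute and a tool call to move; the robot and the scene stay as the last step left them, time stands still between calls to the robot, and variables do not carry over. Pictures are saved under pics/ and viewed, about 8 in all and at most 12, crops included, and the job is handed in when it is done.

Besides the shell and the picture viewer there is one more tool, called in YAML: its name, and indented under it one key for each argument. servo_tool: Moves the arm, as the interface text tells. Its arguments: {"type":"object","properties":{"plan":{"type":"array"},"force":{"type":"number"}},"required":["plan"]}

```bash
mkdir -p pics; python3 - <<'E'
from plant import monitor, eyes, robot
import cv2
print(monitor.read_state()); print(robot.tips_ahead)
for n in("scene","top"):
    i=eyes.read_camera(n); cv2.imwrite(f"pics/{n}0.png",i[:,:,::-1])
    c=eyes.camera_info(n); print(n,c)
E
```

```text
{'t': 0.0, 'q': array([ 1.20257716e+00,  1.31159914e-01,  1.48926814e+00,  1.18822815e-05,
        1.52299591e+00, -8.54154087e-02]), 'dq': array([-1.29576447e-03, -3.00994138e-05, -2.76445425e-04, -9.32455298e-04,
       -4.72035968e-04, -3.69462936e-05]), 'joint_torque': array([-1.10696772e-03, -5.59875441e+01, -4.91728914e+01,  7.66137103e-02,
        3.68042488e-02, -1.51481304e-04]), 'tool_pos': array([0.16721571, 0.57566038, 0.22859429]), 'orientation': array([-4.42689295e-01, -3.10981715e+00,  2.79836658e-03]), 'force': array([-0.12659659, -0.29069708,  0.41535022]), 'wrist_torque': array([0.02211287, 0.01479092, 0.02598562]), 'opening': 0.09256646717484682}
0.011
scene {'mtx': array([[439.71408817,   0.        , 317.98138243],
       [  0.        , 439.71408817, 239.32385131],
       [  0.        ,   0.        ,   1.        ]]), 'D': array([-0.08032094,  0.        ,  0.        ,  0.        ,  0.        ]), 'R': array([[ 0.88407434, -0.46732551,  0.00440827],
       [-0.22634316, -0.43640453, -0.87081563],
       [ 0.40887814,  0.76886797, -0.49158998]]), 't': array([-0.48767172,  0.27499018,  0.85112106])}
top {'mtx': array([[454.45573667,   0.        , 320.39421456],
       [  0.        , 454.45573667, 234.84882966],
       [  0.        ,   0.        ,   1.        ]]), 'D': array([0.03863116, 0.        , 0.        , 0.        , 0.        ]), 'R': array([[ 0.02817518, -0.99960147,  0.00174937],
       [-0.98545065, -0.02806968, -0.16762787],
       [ 0.16761016,  0.00299902, -0.98584879]]), 't': array([0.09754239, 0.64026756, 1.26809676])}
```

View pics/scene0.png

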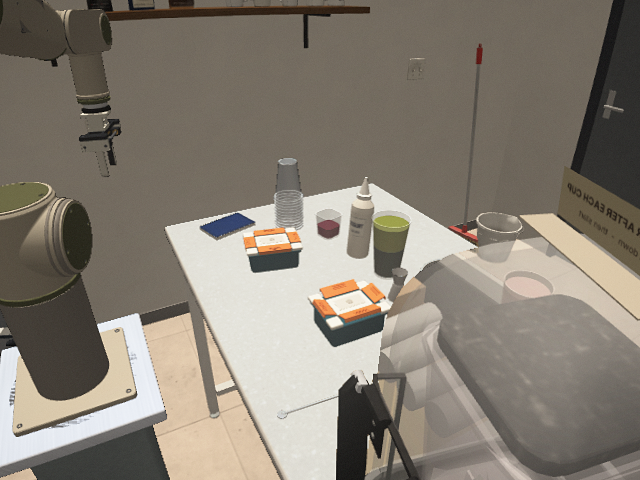

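View pics/top0.png

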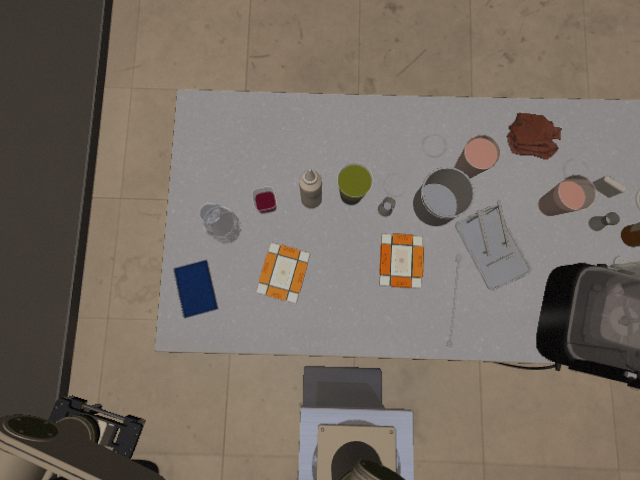

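The scene view shows two boxes, at about (272,248) and (348,310). In the top view they are at (284,272) and (402,261). Next I measure both and zoom in to see which one is open.

```bash
cat > h.py <<'E'
import numpy as np, cv2
from plant import monitor, eyes
def ray(c,px):
    u=cv2.undistortPoints(np.array(px,float).reshape(-1,1,2),c["mtx"],c["D"]).reshape(-1,2)
    d=np.c_[u,np.ones(len(u))]@c["R"]; return -c["R"].T@c["t"],d
def onz(c,px,z):
    o,d=ray(c,px); return o+d*((z-o[2])/d[:,2])[:,None]
def proj(c,X):
    return cv2.projectPoints(np.array(X,float).reshape(-1,1,3),cv2.Rodrigues(c["R"])[0],c["t"],c["mtx"],c["D"])[0].reshape(-1,2)
def orange(i):
    h=cv2.cvtColor(i,cv2.COLOR_RGB2HSV); return cv2.inRange(h,(8,150,120),(22,255,255))
E
python3 - <<'E'
from h import *
i=cv2.imread("pics/top0.png")[:,:,::-1].copy(); c=eyes.camera_info("top")
m=orange(i); n,l,s,ce=cv2.connectedComponentsWithStats(m)
for k in range(1,n):
    if s[k,4]>40:
        r=cv2.minAreaRect(np.argwhere(l==k)[:,::-1].astype(np.float32)); print(s[k,4],ce[k].round(1),np.round(r[1],1),round(r[2],1),onz(c,[ce[k]],.076).round(4))
s=cv2.imread("pics/scene0.png")
a=cv2.resize(s[220:350,235:400],None,fx=4.5,fy=4.5,interpolation=2)
cv2.imwrite("pics/z1.png",a)
E
```

```text
193 [402.3 238.9] [19.9  9.5] 4.1 [[ 0.6285 -0.1182  0.076 ]]
182 [288.8 251.7] [19.6  9.1] 15.3 [[0.5823 0.204  0.076 ]]
303 [385.  258.8] [30. 10.] 90.0 [[ 0.5698 -0.0693  0.076 ]]
312 [417.5 261.3] [10.2 30.1] 2.4 [[ 0.5655 -0.161   0.076 ]]
301 [267.5 267.9] [ 9.8 30.5] 16.4 [[0.5348 0.2622 0.076 ]]
307 [298.2 276.4] [10.  30.9] 15.9 [[0.5133 0.1746 0.076 ]]
206 [400.5 281.5] [19.7 10.1] 3.8 [[ 0.5071 -0.113   0.076 ]]
200 [276.8 292.7] [20.1  9.9] 15.9 [[0.4661 0.2329 0.076 ]]
```

View pics/z1.png

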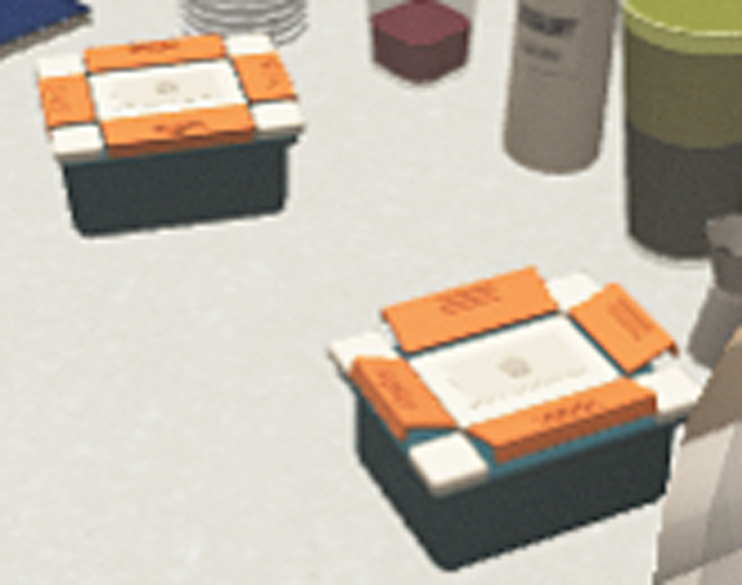

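The right-hand box, near (0.568, -0.115), is the open one: in the crop its four flaps stand up at about (470,300), (625,325), (400,395) and (565,415). The left box is flat. Before moving I check the clearances to the pot, drink and jigger.

```bash
python3 - <<'E'
from h import *
c=eyes.camera_info("top"); i=cv2.imread("pics/top0.png")
print("drink top",onz(c,[(338,182),(371,182),(354,165),(354,200)],.165).round(3).tolist())
print("pot rim",onz(c,[(414,200),(473,192),(447,168),(440,224)],.150).round(3).tolist())
print("jig",onz(c,[(389,201)],.078).round(3).tolist())
cv2.imwrite("pics/z2.png",cv2.resize(i[150:310,330:540],None,fx=3.7,fy=3.7,interpolation=2))
# lid corners (outer) prediction check
C=np.array([.5675,-.115]);y=-.045
ex=np.array([np.cos(y),np.sin(y)]);ey=np.array([-ex[1],ex[0]])
print(proj(c,[[*(C+a*ex*.075+b*ey*.06),.074] for a in(1,-1) for b in(1,-1)]).round(1).tolist())
E
```

```text
drink top [[0.765, 0.072, 0.165], [0.768, -0.018, 0.165], [0.814, 0.029, 0.165], [0.716, 0.027, 0.165]]
pot rim [[0.725, -0.137, 0.15], [0.751, -0.297, 0.15], [0.818, -0.228, 0.15], [0.66, -0.207, 0.15]]
jig [[0.738, -0.08, 0.078]]
[[381.2, 232.7], [423.2, 235.7], [378.5, 285.1], [421.4, 288.3]]
```

View pics/z2.png

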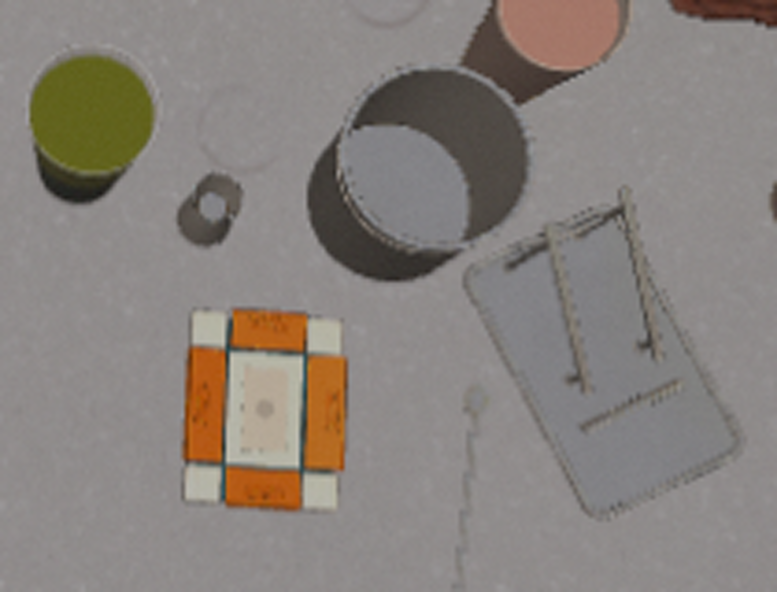

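Both pairs of measurements agree: the open box is centred at about (0.5675, -0.115), yaw about -0.045 rad, and the pot's near rim is at x ≈ 0.68. I'll press left and right together with the fingers opened to about 80 mm, then far and near with the fingers closed.

servo_tool:
  plan:
    - [[-0.72, 20, -35, 0, 0, 0, 0.024], [-0.72, 20, -35, 0, 0, 0, 0.024], [-0.72, 20, -35, 0, 0, 0, 0.024], [-0.72, 20, -35, 0, 0, 0, 0.024], [-0.72, 20, -35, 0, 0, 0, 0.024], [-0.72, 20, -35, 0, 0, 0, 0.024], [-0.72, 20, -35, 0, 0, 0, 0.024], [-0.72, 20, -35, 0, 0, 0, 0.024], [-0.72, 20, -35, 0, 0, 0, 0.024], [-0.72, 20, -35, 0, 0, 0, 0.02], [-0.72, 20, -35, 0, 0, 0, 0], [-0.72, 20, -35, 0, 0, 0, 0]]
  force: 20

```text
t: 1.3
tool_pos: [0.4077, 0.1546, 0.2294]
orientation: [-0.073, -3.141, -0.0]
force: [0.7, 1.6, 0.6]
opening: 0.0801
```

servo_tool:
  plan:
    - [[-0.72, 20, -35, 0, 0, 0, 0], [-0.72, 20, -35, 0, 0, 0, 0], [-0.72, 20, -35, 0, 0, 0, 0], [-0.72, 20, -35, 0, 0, 0, 0], [-0.72, 20, -35, 0, 0, 0, 0], [-0.72, 20, -35, 0, 0, 0, 0], [-0.72, 20, -35, 0, 0, 0, 0], [-0.72, 20, -26, 0, 0, 0, 0], [-0.72, 0, 0, 0, 0, 0, 0], [-0.72, 0, 0, 0, 0, 0, 0]]

```text
t: 2.3
tool_pos: [0.5671, -0.1152, 0.2287]
orientation: [-0.076, -3.139, -0.001]
force: [-0.6, -0.4, 0.2]
opening: 0.0801
```

```bash
python3 - <<'E'
from h import *
s=monitor.read_state(); R=cv2.Rodrigues(s["orientation"])[0]
print(s["t"],s["tool_pos"],R.round(3).tolist(),s["force"],s["opening"],s["q"].round(2))
c=eyes.camera_info("wrist"); i=eyes.read_camera("wrist"); cv2.imwrite("pics/w1.png",i[:,:,::-1])
n,l,st,ce=cv2.connectedComponentsWithStats(orange(i))
for k in range(1,n):
    if st[k,4]>150: print(st[k,4],ce[k].round(),onz(c,[ce[k]],.079).round(4))
E
```

```text
2.3 [ 0.56708392 -0.1152241   0.22869957] [[-0.999, 0.048, -0.002], [0.048, 0.999, 0.001], [0.002, 0.001, -1.0]] [-0.60782784 -0.40365127  0.21990511] 0.08006427426677563 [-0.29  0.08  1.55  0.    1.52 -1.81]
2007 [625. 168.] [[0.5215 0.1657 0.079 ]]
1978 [322. 166.] [[ 0.5072 -0.1128  0.079 ]]
2707 [274. 230.] [[ 0.5647 -0.161   0.079 ]]
2692 [371. 230.] [[ 0.5685 -0.0697  0.079 ]]
556 [630. 229.] [[0.5797 0.1817 0.079 ]]
1593 [323. 291.] [[ 0.6285 -0.1179  0.079 ]]
247 [134. 364.] [[ 0.7034 -0.325   0.079 ]]
213 [513. 365.] [[0.726  0.0818 0.079 ]]
```

View pics/w1.png

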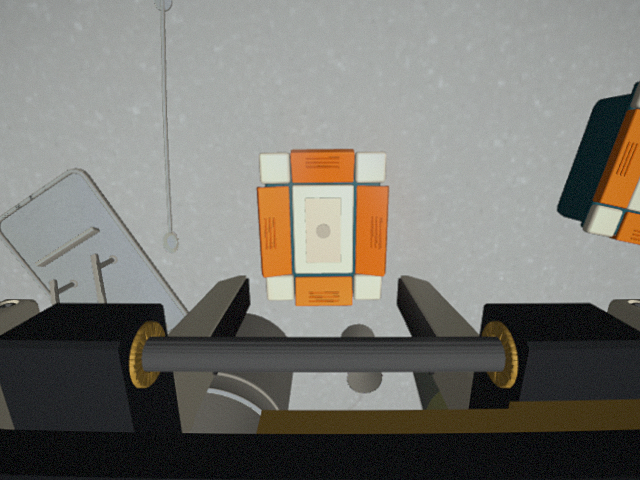

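The wrist view shows the box centred at (322,230) with its four flaps up. The wrist and top measurements agree to about 1 mm. I descend to just above the box, then press slowly.

servo_tool:
  plan:
    - [[-0.72, 0, 0, -25, 0, 0, 0], [-0.72, 0, 0, -30, 0, 0, 0], [-0.72, 0, 0, -30, 0, 0, 0], [-0.72, 0, 0, -25, 0, 0, 0], [-0.72, 0, 0, -12, 0, 0, 0], [-0.72, 0, 0, 0, 0, 0, 0], [-0.72, 0, 0, 0, 0, 0, 0]]

```text
t: 3.05
tool_pos: [0.5679, -0.1144, 0.1089]
orientation: [0.072, 3.14, -0.0]
force: [0.9, -0.4, 0.2]
opening: 0.0798
```

servo_tool:
  plan:
    - [[-0.72, 0, 0, -4, 0, 0, 0], [-0.72, 0, 0, -4, 0, 0, 0], [-0.72, 0, 0, -2, 0, 0, 0], [-0.72, 0, 0, -2, 0, 0, 0], [-0.72, 0, 0, -2, 0, 0, 0], [-0.72, 0, 0, 0, 0, 0, 0]]

```text
t: 3.65
tool_pos: [0.5672, -0.1148, 0.0932]
orientation: [-0.074, -3.14, -0.0]
force: [0.8, -0.5, -0.0]
opening: 0.0802
```

servo_tool:
  plan:
    - [[-0.72, 0, 0, -1, 0, 0, 0], [-0.72, 0, 0, -1, 0, 0, 0], [-0.72, 0, 0, -1, 0, 0, 0], [-0.72, 0, 0, -1, 0, 0, 0], [-0.72, 0, 0, 0, 0, 0, 0]]

```text
t: 4.15
tool_pos: [0.5676, -0.1148, 0.0907]
orientation: [0.073, 3.14, 0.0]
force: [-3.7, 0.9, 7.5]
opening: 0.0798
```

servo_tool:
  plan:
    - [[-0.72, 0, 0, -1, 0, 0, 0], [-0.72, 0, 0, -1, 0, 0, 0], [-0.72, 0, 0, 0, 0, 0, 0]]

```text
t: 4.45
tool_pos: [0.5679, -0.115, 0.0899]
orientation: [0.073, 3.14, -0.001]
force: [-7.0, 2.0, 15.9]
opening: 0.0799
```

servo_tool:
  plan:
    - [[-0.72, 0, 0, -1, 0, 0, 0], [-0.72, 0, 0, -1, 0, 0, 0], [-0.72, 0, 0, 0, 0, 0, 0]]

```text
t: 4.75
tool_pos: [0.5682, -0.1151, 0.0869]
orientation: [0.073, 3.139, -0.001]
force: [-0.1, -0.2, 0.1]
opening: 0.0799
```

Force dropped to zero, so they look snapped. I raise the tool, close the fingers and check.

servo_tool:
  plan:
    - [[-0.72, 0, 0, 15, 0, 0, 0], [-0.72, 0, 0, 30, 0, 0, 0], [1, 0, 0, 40, 0, 0, 0], [1, -10, 0, 30, 0, 0, 0], [1, 0, 0, 0, 0, 0, 0], [1, 0, 0, 0, 0, 0, 0], [1, 0, 0, 0, 0, 0, 0]]

```text
t: 5.45
tool_pos: [0.5568, -0.1146, 0.1995]
orientation: [-0.074, -3.139, -0.001]
force: [-0.1, 0.2, -0.8]
opening: 0.0441
```

```bash
python3 - <<'E'
from h import *
s=monitor.read_state();print(s["t"],s["tool_pos"],s["opening"])
c=eyes.camera_info("wrist"); i=eyes.read_camera("wrist"); sc=eyes.read_camera("scene")
n,l,st,ce=cv2.connectedComponentsWithStats(orange(i))
for k in range(1,n):
    if st[k,4]>600: print(st[k,4],ce[k].round(),onz(c,[ce[k]],.074).round(4))
a=cv2.resize(sc[265:350,295:400],(400,324),interpolation=2)
cv2.imwrite("pics/c2.png",np.hstack([cv2.resize(i[100:340,200:450],(337,324)),a])[:,:,::-1])
E
```

```text
5.45 [ 0.55680239 -0.11460069  0.19949528] 0.044103199858475224
2394 [322. 179.] [[ 0.5073 -0.1129  0.074 ]]
2572 [272. 241.] [[ 0.5588 -0.1597  0.074 ]]
2587 [373. 241.] [[ 0.5627 -0.0706  0.074 ]]
1917 [323. 314.] [[ 0.631  -0.1179  0.074 ]]
```

View pics/c2.png

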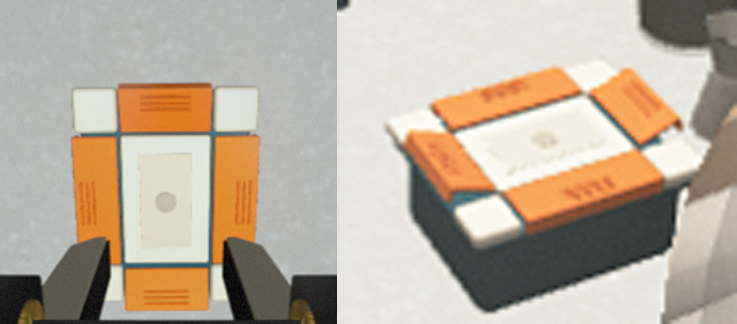

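Left and right are shut, far and near are still up, and the box hasn't moved. Now the far section.

servo_tool:
  plan:
    - [[1, 26, -1, 0, 0, 0, 0], [1, 26, -1, 0, 0, 0, 0], [1, 25, -1, 0, 0, 0, 0], [1, 0, 0, -25, 0, 0, 0], [1, 0, 0, -30, 0, 0, 0], [1, 0, 0, -25, 0, 0, 0], [1, 0, 0, -15, 0, 0, 0], [1, 0, 0, -6, 0, 0, 0], [1, 0, 0, -4, 0, 0, 0], [1, 0, 0, 0, 0, 0, 0]]

```text
t: 6.55
tool_pos: [0.6348, -0.1179, 0.0963]
orientation: [0.074, 3.14, -0.0]
force: [0.4, -0.1, 0.7]
opening: 0.0006
```

servo_tool:
  plan:
    - [[1, 0, 0, -1, 0, 0, 0], [1, 0, 0, -1, 0, 0, 0], [1, 0, 0, -1, 0, 0, 0], [1, 0, 0, 0, 0, 0, 0]]

```text
t: 6.95
tool_pos: [0.6357, -0.1181, 0.0942]
orientation: [0.073, 3.138, -0.001]
force: [2.0, 0.9, 3.9]
opening: 0.0003
```

servo_tool:
  plan:
    - [[1, 0, 0, -1, 0, 0, 0], [1, 0, 0, -1, 0, 0, 0], [1, 0, 0, 0, 0, 0, 0]]

```text
t: 7.25
tool_pos: [0.6347, -0.1179, 0.0909]
orientation: [0.073, 3.14, -0.0]
force: [1.1, 0.8, 2.4]
opening: 0.0005
```

servo_tool:
  plan:
    - [[1, 0, 0, -1, 0, 0, 0], [1, 0, 0, -1, 0, 0, 0], [1, 0, 0, 0, 0, 0, 0]]

```text
t: 7.55
tool_pos: [0.6333, -0.1176, 0.0874]
orientation: [-0.074, -3.138, -0.001]
force: [0.1, -0.8, 0.2]
opening: 0.0004
```

servo_tool:
  plan:
    - [[1, 0, 0, -1, 0, 0, 0], [1, 0, 0, -1, 0, 0, 0], [1, 0, 0, 0, 0, 0, 0]]

```text
t: 7.85
tool_pos: [0.6341, -0.1177, 0.0862]
orientation: [-0.073, -3.14, -0.0]
force: [0.0, -0.7, 0.2]
opening: 0.0005
```

servo_tool:
  plan:
    - [[1, 0, 0, 15, 0, 0, 0], [1, 0, 0, 25, 0, 0, 0], [1, -30, 1, 5, 0, 0, 0], [1, -35, 2, 0, 0, 0, 0], [1, -35, 1, 0, 0, 0, 0], [1, -33, 1, 0, 0, 0, 0], [1, 0, 0, -20, 0, 0, 0], [1, 0, 0, -10, 0, 0, 0], [1, 0, 0, -5, 0, 0, 0], [1, 0, 0, 0, 0, 0, 0]]

```text
t: 8.85
tool_pos: [0.5015, -0.1127, 0.0963]
orientation: [-0.073, -3.14, -0.001]
force: [0.5, 0.4, -0.3]
opening: 0.0005
```

servo_tool:
  plan:
    - [[1, 0, 0, -1, 0, 0, 0], [1, 0, 0, -1, 0, 0, 0], [1, 0, 0, -1, 0, 0, 0], [1, 0, 0, -1, 0, 0, 0], [1, 0, 0, 0, 0, 0, 0]]

```text
t: 9.35
tool_pos: [0.5017, -0.1129, 0.0932]
orientation: [0.073, 3.14, -0.0]
force: [-1.6, -0.3, 3.9]
opening: 0.0003
```

servo_tool:
  plan:
    - [[1, 0, 0, -1, 0, 0, 0], [1, 0, 0, -1, 0, 0, 0], [1, 0, 0, 0, 0, 0, 0]]

```text
t: 9.65
tool_pos: [0.5014, -0.1128, 0.0903]
orientation: [-0.074, -3.141, 0.0]
force: [-0.7, -0.2, 0.7]
opening: 0.0004
```

servo_tool:
  plan:
    - [[1, 0, 0, -1, 0, 0, 0], [1, 0, 0, -1, 0, 0, 0], [1, 0, 0, 0, 0, 0, 0]]

```text
t: 9.95
tool_pos: [0.5012, -0.1127, 0.0882]
orientation: [-0.074, -3.14, -0.0]
force: [0.2, -0.5, 0.3]
opening: 0.0004
```

servo_tool:
  plan:
    - [[1, 0, 0, -1, 0, 0, 0], [1, 0, 0, -1, 0, 0, 0], [1, 0, 0, 0, 0, 0, 0], [1, 0, 0, 15, 0, 0, 0], [1, 0, 0, 35, 0, 0, 0], [1, 0, 0, 45, 0, 0, 0], [1, -30, 0, 30, 0, 0, 0], [1, -30, 0, 0, 0, 0, 0], [1, -30, 0, 0, 0, 0, 0], [1, 0, 0, 0, 0, 0, 0], [1, 0, 0, 0, 0, 0, 0]]

```text
t: 11.05
tool_pos: [0.4118, -0.113, 0.213]
orientation: [0.074, 3.138, -0.001]
force: [0.3, -0.4, 0.2]
opening: 0.0005
```

```bash
python3 - <<'E'
from h import *
s=monitor.read_state();print(s["t"],s["tool_pos"],s["force"])
i=eyes.read_camera("top"); sc=eyes.read_camera("scene"); c=eyes.camera_info("top")
n,l,st,ce=cv2.connectedComponentsWithStats(orange(i))
for k in range(1,n):
    if st[k,4]>40: print(st[k,4],ce[k].round(1),onz(c,[ce[k]],.076).round(4))
a=cv2.resize(sc[225:350,235:400],(660,500),interpolation=2)
cv2.imwrite("pics/c3.png",a[:,:,::-1])
E
```

```text
11.05 [ 0.41182106 -0.11304942  0.213008  ] [ 0.30948359 -0.43543513  0.19248685]
180 [401.8 239.4] [[ 0.627  -0.1168  0.076 ]]
182 [288.8 251.7] [[0.5823 0.204  0.076 ]]
309 [385.  259.1] [[ 0.5691 -0.0693  0.076 ]]
302 [417.  261.4] [[ 0.5653 -0.1597  0.076 ]]
300 [267.5 267.8] [[0.5349 0.2622 0.076 ]]
307 [298.2 276.4] [[0.5132 0.1746 0.076 ]]
202 [400.4 281.3] [[ 0.5075 -0.1128  0.076 ]]
200 [276.8 292.7] [[0.4661 0.2329 0.076 ]]
```

View pics/c3.png

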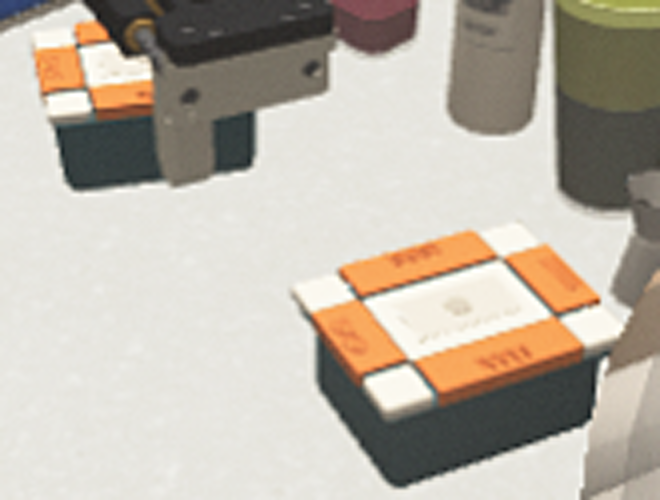

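All four sections lie flush with the corners, the box stands where it was, and the gripper is clear. Handing in.

```bash
python3 -c "
from plant import job; print(job.close_job())"
```

```text
the job is handed in; nothing more can be done
None
```

The lid is shut: all four orange sections snapped down, and I handed the job in at about 11 s of the 42 s allowed. I pressed left and right together with the fingers open to about 80 mm. Then I pressed far and near one after the other with the fingers closed, and backed off clear.

- **Lid:** the last scene picture shows all four sections level with the lid corners. The measured force fell to about zero at the end of every press; the highest reading was about 17 N.
- **Box position:** in the top view the section centres are within about 2 mm of where they started. That is roughly the calibration error plus the flaps coming down, so I saw no real shift.
- **Bystanders:** the sealed box has not moved. I saw nothing else disturbed, but I did not re-measure the other objects one by one.
- **Unexpected reading:** a sideways force of about 7 N showed briefly during the left and right press, then went away. I saw no movement of the box from it.

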